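Unlock the hatching incubator and hold its lid open

ROBOT

A 7-joint arm with a two-finger parallel gripper is mounted at the origin on the work surface. World frame = base frame: x ahead of the robot, y to its left, z up, the work surface at z = 0. Lengths are in mm, angles in rad, forces in N, time in s.
With the tool pointing down it reaches from about 350 to 900 mm from the base axis. Payload 7.2 kg.
Tool frame: the origin (TCP) lies midway between the tips of the shut fingers; the grasp point (between the pads) lies 19 mm behind it; z points along the fingers, y is the line along which they close (so a half turn about z gives the same grasp; the last joint's range is limited). The gripper opens to 88 mm and grips with 3 to 60 N. Pads are 20 mm wide; open, the fingers measure 115 mm over their backs; the gripper's body (75 mm by 178 mm) begins 61 mm behind the grasp point.
Start: joints at [-1.176, 0.411, -0.013, 1.596, 0.006, 1.134, -0.082], TCP at [279.044, 559.253, 222.653] pointing down, gripper open.
Joint ranges: [-2.95, 2.95], [-0.29, 1.99], [-1.47, 1.44], [0.14, 2.54], [-1.03, 4.17], [0.13, 1.85], [-2.86, 2.86]. Speed limits (rad/s): [2.39, 2.39, 3.01, 3.01, 3.14, 3.14, 3.14].

INTERFACE

Orientations are given as a rotation vector (axis times angle).
In Python, from plant import * gives the robot as it stands.
- The arm moves only by the shell command python3 -m handwheel 'ROWS' [OPENING]. ROWS is text: rows parted by semicolons, each of 6 numbers parted by spaces: the shift along the tool's x, y, z in units of 0.2 m (1.0 is 0.2 m), then the turn, a rotation vector about the tool's x, y, z in units of 60 degrees (1.0 is 60 degrees). A call has 1 to 8 rows; each row is the pose to reach, as a shift and turn from the pose commanded when the call began, along the tool's axes at that moment; what a row does not reach only later rows make up. A row lasts 1/8 s, in which the tool goes at most 62.5 mm and 10.7 degrees, less where a joint would pass 70% of its speed; a pose out of reach is approached as far as the arm can. A call with a number of a shift or a turn outside -1 to 1 is refused whole. A call with a gripper value outside its range is refused whole. OPENING is the gripper command: -1 is fully open, 1 is shut, values between are in proportion, set as the call begins (- or left out, the last holds). The fingers move at their own pace and stop on an object; the grip force is fixed at half the most. Time passes only in rows, so rows that repeat a pose let the fingers close. It gives the time, the measured TCP pose, the force, the opening and the grip force at its end, in the units of the state.
- sense(): the state, without advancing time (a new reading comes with each control period).
- camera(name): name is "scene" or "top" or "wrist"; returns the picture (480x640x3 uint8, blue, green, red); there is no depth.
- camera_info(name): a dict with "K" (3x3 intrinsics, pixels), "R" (3x3) and "t" (3): a world point X has camera coordinates R X + t; the wrist camera has in their place "T_tool_cam" (4x4, takes a point from camera to tool coordinates, whose origin is the TCP and whose axes are the flange's). Camera axes: x right, y down, z forward; pixel columns grow to the right and rows downward; lengths in mm; the calibration is good to about 2 mm. A picture is of the moment at which its call begins: read the wrist's pose just before it. camera_info takes no time and is no camera call.
- hand_in(): hands the job in; it is judged then, once.
The state is a dict: "time_s": time; "joints": joint angles; "joint_vel": joint speeds; "joint_torque": joint torques, N m; "ee_pos": TCP position; "ee_rot": TCP orientation; "contact_force": force on the tool from outside, world axes, zero at the start; "ft_torque": the same for the moment, N m; "width": opening from 0.0 (shut) to 1.0 (fully open); "grasp_force": force on a finger pad.
Only numpy, scipy, OpenCV 4.12 (cv2) and the standard library are available. Lean on these libraries where they do the work, as an engineer would, in place of code of your own. Each camera call takes 0.05 s, during which the arm holds its last target. There are 200 camera calls.

TASK

Flip the cam lever on the side of the small hatching incubator all the way over to the back so that the lid is free, then lift the lid by its handle and hold it open at about 45 degrees so that a colleague can take the eggs out. The lid has no stay and falls shut by itself, so finish while still holding it there, at rest, and leave the jar, the dish and the thermometer where they stand.

Things in the scene. Friction and masses are not known exactly. Their poses are not given: they have to be found in the camera images.
- incubator: White bench incubator fixed to the table, with a flat clear-windowed lid and eggs inside. The case is 220 mm deep (its x), 280 mm wide (its y) and 110 mm high; the lid adds 12 mm, so its top is 122 mm above the table. Origin: centre of the underside, on the table. Its x axis points from the front (handle side, towards the robot) to the rear (hinge side), y to the left seen from the robot, z up.
- lid (a joint): Opening angle of the lid in rad: 0 shut, grows as the front edge rises, 0.785 is 45 degrees, stop at 1.8. The lid is rigid and weighs about 0.4 to 0.8 kg; lifting it at the handle takes 2 to 4 N. It falls shut when let go below about 1.5. While the lever is forward (lever below about 0.25) the cam blocks it and it cannot rise.
- lid_hinge (a point): Middle of the lid's hinge axis, fixed, at the top rear edge of the case: 110 mm behind the incubator's origin and 110 mm above the table. The axis is level, along the incubator's y.
- lid_handle (a point): Middle of the lid's handle: a round steel bar, 12 mm thick, 120 mm long along the incubator's y, carried by two 12 mm round arms at its ends, in the plane of the lid and 50 mm in front of the lid's front edge (44 mm free gap behind the bar, nothing below it but the table). Shut, the point is 116 mm above the table. It turns with the lid about the hinge axis: 270 mm before the axis and 6 mm above it in the lid's own frame. The bar may roll between the fingers.
- lever (a joint): Angle of the cam lever in rad: 0 leans 34 degrees from upright to the front (lid locked), turns about an axis along the incubator's y, over the top to the rear; 1.2 leans 34 degrees from upright to the rear against its stop (lid free). It starts between 0 and 0.12. It has friction (0.12 N m, about 1.5 N at its end when pushed square to its arm) and stays where it is left.
- lever_pivot (a point): Pivot of the cam lever, fixed, on the right (-y) side of the case, 40 mm in front of and 180 mm to the right of the incubator's origin, 97 mm above the table; it stands 40 mm out from the case.
- lever_tip (a point): Centre of the black ball, 20 mm across, at the end of the cam lever; the lever's arm is a round steel rod, 12 mm thick and 85 mm long from the pivot to this point, moving in an upright plane along the incubator's x. Steel hub 26 mm across at the pivot; a small cam nose and the lid's lug lie between the lever and the case, below 136 mm.
- jar: Bystander: closed glass jar with white cap, 70 mm across, 100 mm high, to the left of the incubator. Origin: centre of its underside.
- dish: Bystander: white ceramic bowl, 90 mm across, 30 mm high, left of and before the incubator. Origin: centre of its underside.
- thermometer: Bystander: white digital thermometer, a box 70 x 45 x 60 mm with black display, to the right of the incubator. Origin: centre of its underside.

How it is judged (in metres and radians):
On the way, in this order (a step that is already met when the one before it is completed fails the run):
1. the cam lever is flipped over to the rear (value of joint lever above 0.95 rad), for 0.2 s.
2. the lid is lifted to about 45 degrees by the robot (value of joint lid between 0.646 and 0.925 rad and contact force between the fingers and lid above 1 N), for 0.2 s.
At the end, for the whole second after the job is handed in: Cam lever over to the rear (past 0.95 of 1.2 rad); the fingers alone hold the lid (over 1 N) at rest (under 0.06 rad/s) at 45 degrees, give or take 8; jar, dish and thermometer within 30 mm of where they were (all of step 2 and value of joint lever above 0.95 rad and velocity of joint lid between -0.06 and 0.06 rad/s and contact force between lid and jar below 0.2 N and contact force between lid and dish below 0.2 N and contact force between lid and thermometer below 0.2 N and distance of each of jar, dish, thermometer from where it was at the start of the episode below 0.03 m); the arm keeps its last pose, push and grip.
It fails at once if the jar is knocked away or tipped over (distance of jar from where it was at the start of the episode above 0.03 m or angle between jar's own z axis and vertical above 0.4 rad).
It fails at once if the dish is knocked away or tipped over (distance of dish from where it was at the start of the episode above 0.03 m or angle between dish's own z axis and vertical above 0.4 rad).
It fails at once if the thermometer is knocked away or tipped over (distance of thermometer from where it was at the start of the episode above 0.03 m or angle between thermometer's own z axis and vertical above 0.4 rad).
It also fails if it takes over 56 s, if anything falls off the work surface, if the arm or the gripper's body presses on something with over 40 N, if the wrist force passes 120 N, or if a joint passes its speed limit or range.

## Working session

There is one attempt and no reset: what is moved stays moved. The work goes in short steps, Python scripts to look and compute and a shell command to move; the robot and the scene stay as the last step left them, time stands still between calls to the robot, and variables do not carry over. Pictures are saved under pics/ and viewed, at most 10 in all, crops included, and the job is handed in when it is done.

```bash
mkdir -p pics; ls; python3 - <<'E'
from plant import *
import cv2,numpy as np
np.set_printoptions(precision=4,suppress=True)
s=sense(); print(s)
for n in("scene","top"):
    cv2.imwrite(f"pics/{n}0.png",camera(n)); i=camera_info(n); print(n,i)
print(camera_info("wrist"))
E
```

```text
pics
{'time_s': 0.0, 'joints': array([-1.1762,  0.4119, -0.0127,  1.597 ,  0.0056,  1.1343, -0.0822]), 'joint_vel': array([-0.0008,  0.0003,  0.0019, -0.    ,  0.0004, -0.0019, -0.0007]), 'joint_torque': array([  0.0006, -58.7956,   0.6419, -29.1066,  -0.0538,   0.0183,
         0.0002]), 'ee_pos': array([278.829 , 558.8014, 221.8156]), 'ee_rot': array([-0.7204, -3.0576,  0.0025]), 'contact_force': array([ 0.0431, -1.0791,  0.4414]), 'ft_torque': array([-0.0166,  0.0356,  0.0176]), 'grasp_force': 0.0, 'width': 0.9990217896474438}
scene {'K': array([[598.7738,   0.    , 320.2891],
       [  0.    , 598.7738, 236.82  ],
       [  0.    ,   0.    ,   1.    ]]), 'R': array([[-0.4509,  0.8925,  0.0115],
       [ 0.6051,  0.3151, -0.7312],
       [-0.6562, -0.3227, -0.6821]]), 't': array([ 218.4249, -302.7478, 1816.1256])}
top {'K': array([[493.8067,   0.    , 319.4551],
       [  0.    , 493.8067, 239.8163],
       [  0.    ,   0.    ,   1.    ]]), 'R': array([[-0.0036, -1.    ,  0.0007],
       [-0.99  ,  0.0035, -0.141 ],
       [ 0.141 , -0.0012, -0.99  ]]), 't': array([ 48.2861, 615.084 , 958.9558])}
{'K': array([[340.9462,   0.    , 317.1998],
       [  0.    , 340.9462, 242.0879],
       [  0.    ,   0.    ,   1.    ]]), 'T_tool_cam': array([[   0.0001,   -0.9623,   -0.2721,   73.6341],
       [   1.    ,    0.0002,   -0.0001,   -0.1349],
       [   0.0002,   -0.2721,    0.9623, -162.5496],
       [   0.    ,    0.    ,    0.    ,    1.    ]])}
```

View pics/scene0.png

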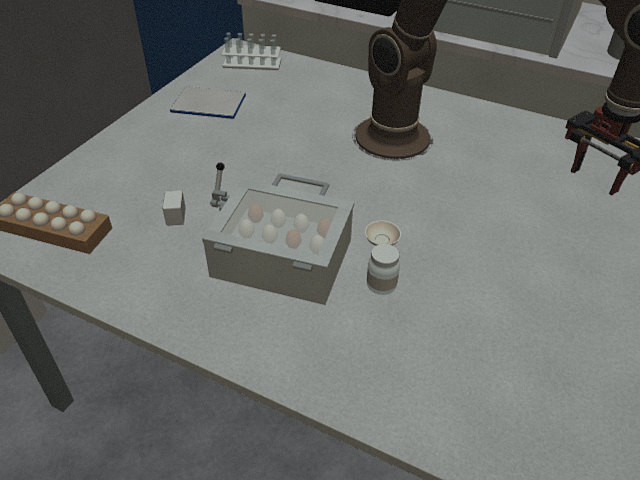

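View pics/top0.png

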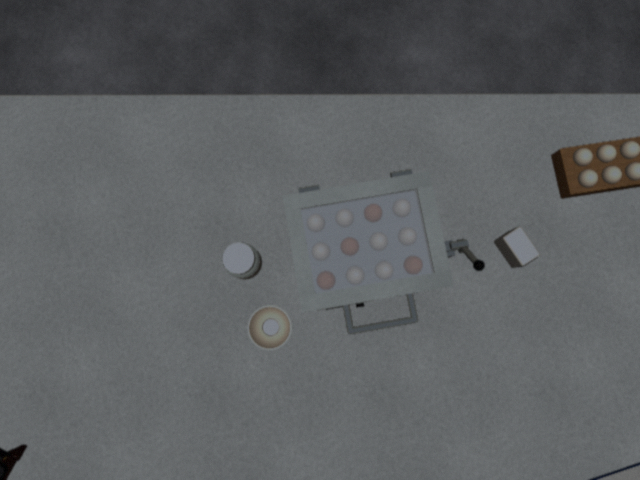

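The scene view shows the incubator in the middle, with its handle towards the robot and the lever on its right. In the top view, the handle bar runs from about (350,330) to (416,319), the ball is at (479,265), and the hinge tabs are at (309,188) and (401,173).

```bash
cat > h.py <<'E'
import numpy as np,cv2
from plant import *
from scipy.spatial.transform import Rotation as Ro
np.set_printoptions(precision=3,suppress=True)
def cam(n):
    i=camera_info(n); return i["K"],np.array(i["R"]),np.array(i["t"])
def wcam():
    s=sense(); i=camera_info("wrist"); T=np.eye(4); T[:3,:3]=Ro.from_rotvec(s["ee_rot"]).as_matrix(); T[:3,3]=s["ee_pos"]
    C=np.linalg.inv(T@i["T_tool_cam"]); return i["K"],C[:3,:3],C[:3,3]
def onplane(c,uv,z):
    K,R,t=c; d=R.T@np.linalg.inv(K)@[uv[0],uv[1],1]; o=-R.T@t; return o+d*(z-o[2])/d[2]
def proj(c,X):
    K,R,t=c; p=K@(R@np.asarray(X)+t); return p[:2]/p[2]
E
python3 - <<'E'
from h import *
im=cv2.imread("pics/top0.png"); c=cam("top")
for n,uv,z in [("bar L",(350,330),116),("bar R",(416,319),116),("ball",(479,265),167),("RL",(286,195),122),("RR",(437,180),122),("FR",(452,287),122),("FL",(300,307),122),("hub",(459,245),97)]:
    print(n,onplane(c,uv,z))
g=cv2.convertScaleAbs(im[165:345,220:545],alpha=1.6,beta=10)
cv2.imwrite("pics/crop.png",cv2.resize(g,(800,443),interpolation=cv2.INTER_CUBIC))
# black ball in both views
for f,(x0,y0,x1,y1),n in [("top0",(465,250,495,280),"top"),("scene0",(208,155,232,176),"scene")]:
    p=cv2.imread(f"pics/{f}.png")[y0:y1,x0:x1].max(2); m=p<40; ys,xs=np.nonzero(m); print(n,xs.mean()+x0,ys.mean()+y0,m.sum())
E
```

```text
bar L [437.642  -9.247 116.   ]
bar R [ 457.127 -130.953  116.   ]
ball [ 551.779 -235.233  167.   ]
RL [690.048 109.242 122.   ]
RR [ 718.265 -177.902  122.   ]
FR [ 515.292 -198.036  122.   ]
FL [479.742  82.319 122.   ]
hub [ 596.655 -221.507   97.   ]
top 478.11494252873564 264.5977011494253 87
scene 219.7560975609756 166.1951219512195 41
```

View pics/crop.png

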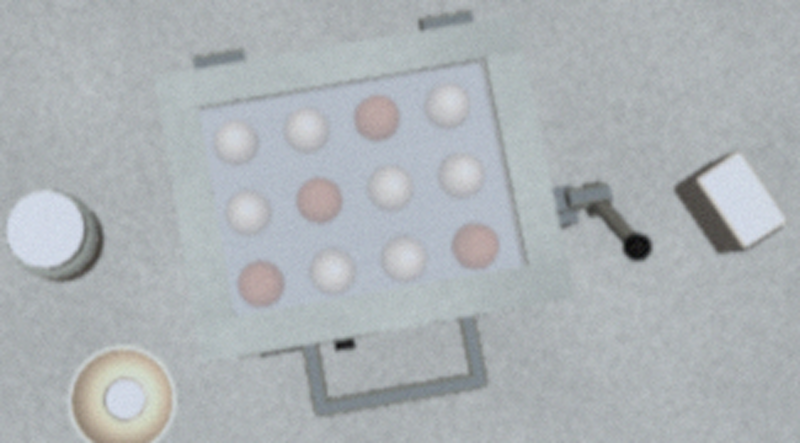

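The crop shows the lid corners, handle and lever clearly. I'll fit the incubator's x, y and yaw to them.

```bash
python3 - <<'E'
from h import *
from scipy.optimize import least_squares
c=cam("top"); s=800/325
px=lambda u,v:np.array([u/s+220-.3,v/s+165-.3])
M=[((205,360),(-110,140,122)),((570,292),(-110,-140,122)),((528,35),(110,-140,122)),((157,80),(110,140,122))]
bc=px((318+487)/2,(414+381)/2)
def W(p,X): return np.array([p[0]+np.cos(p[2])*X[0]-np.sin(p[2])*X[1],p[1]+np.sin(p[2])*X[0]+np.cos(p[2])*X[1],X[2]])
def f(p,sel=M):
    r=[proj(c,W(p,X))-px(*u) for u,X in M]+[2*(proj(c,W(p,(-166,0,116)))-bc)]
    return np.concatenate(r)
q=least_squares(f,[600,-50,.15],x_scale=[10,10,.1]); p=q.x; print(p,np.degrees(p[2])); print(q.fun)
d=W(p,(0,0,0))
for n,X in dict(handle=(-160,0,116),pivot=(-40,-180,97),barL=(-160,60,116)).items(): print(n,W(p,X))
for a in(0,.06,.12):
    th=.593-a; X=W(p,(-40-85*np.sin(th),-180,97+85*np.cos(th))); print(a,X,proj(c,X),proj(cam("scene"),X),"seen 478.1 264.6 / 219.8 166.2")
print("tipend",W(p,(-40+85*np.sin(.607),-180,97+85*np.cos(.6))))
print("thermo",onplane(c,px(740,200),60),"dish",onplane(c,px(123,398),20),"jar",onplane(c,px(46,228),100))
E
```

```text
[604.626 -44.811   0.153] 8.778149621122656
[ 0.045 -1.101  1.734  2.59  -3.556 -7.283  1.947 -3.19  -0.116  4.144]
handle [446.5   -69.228 116.   ]
pivot [ 592.564 -228.807   97.   ]
barL [437.343  -9.931 116.   ]
0 [ 545.618 -236.056  167.488] [479.727 268.459] [220.632 165.362] seen 478.1 264.6 / 219.8 166.2
0.06 [ 549.88  -235.398  170.209] [479.732 265.912] [219.738 165.453] seen 478.1 264.6 / 219.8 166.2
0.12 [ 554.295 -234.716  172.667] [479.671 263.279] [218.822 165.673] seen 478.1 264.6 / 219.8 166.2
tipend [ 640.48  -221.408  167.154]
thermo [ 599.15  -354.296   60.   ] dish [441.661 147.649  20.   ] jar [574.071 200.703 100.   ]
```

```bash
cat >> h.py <<'E'
def go(target,yaw=None,tilt=0):
    """print move row to target TCP; tool down, tool y at yaw deg from world x"""
    s=sense(); R=Ro.from_rotvec(s["ee_rot"]).as_matrix()
    d=R.T@(np.array(target)-s["ee_pos"])/200; o=[0,0,0]
    if yaw is not None:
        a=np.radians(yaw); y=np.array([np.cos(a),np.sin(a),0]); z=np.array([0,0,-1.])
        G=np.c_[np.cross(y,z),y,z]; o=Ro.from_matrix(R.T@G).as_rotvec()/(np.pi/3)
    print("pos",s["ee_pos"],"t",s["time_s"],"row",d,np.array(o))
E
python3 -m handwheel '-.12 -.14 -.03 0 0 .12;-.25 -.28 -.06 0 0 .25;-.37 -.42 -.09 0 0 .38;-.5 -.56 -.12 0 0 .51;-.62 -.7 -.15 0 0 .64;-.75 -.84 -.18 0 0 .77;-.87 -.98 -.19 0 0 .89;-.87 -.98 -.19 0 0 .89' 1
python3 -c "
from h import *
go((430,20,290),10)"
```

```text
time_s: 1.1
ee_pos: [348.1, 303.7, 260.9]
ee_rot: [2.024, 2.403, 0.0]
contact_force: [-0.9, 0.7, -0.7]
width: 0.13
grasp_force: 0.0
pos [348.098 303.653 260.896] t 1.1 row [-1.467  0.162 -0.145] [ 0.     0.    -0.003]
```

```bash
python3 -m handwheel '-.15 .02 -.02 0 0 0;-.3 .04 -.05 0 0 0;-.45 .06 -.08 0 0 0;-.6 .08 -.1 0 0 0;-.75 .1 -.12 0 0 0;-.9 .1 -.15 0 0 0;-1 .1 -.16 0 0 0' >/dev/null
python3 -m handwheel '-.15 .02 -.02 0 0 0;-.3 .04 -.05 0 0 0;-.45 .06 -.08 0 0 0;-.55 .06 -.1 0 0 0;-.55 .06 -.1 0 0 0'
python3 - <<'E'
from h import *
c=wcam(); np.save("w1.npy",np.c_[c[0],c[1],c[2]]); im=camera("wrist"); cv2.imwrite("pics/w1.png",cv2.convertScaleAbs(im,alpha=1.5))
print(proj(c,(446,-69,116)),proj(c,(550,-236,168)))
E
```

```text
time_s: 2.6
ee_pos: [433.4, 6.3, 312.7]
ee_rot: [2.018, 2.407, 0.0]
contact_force: [-0.2, 0.5, 0.3]
width: 0.005
grasp_force: 0.0
[315.923 283.284] [380.615 450.864]
```

View pics/w1.png

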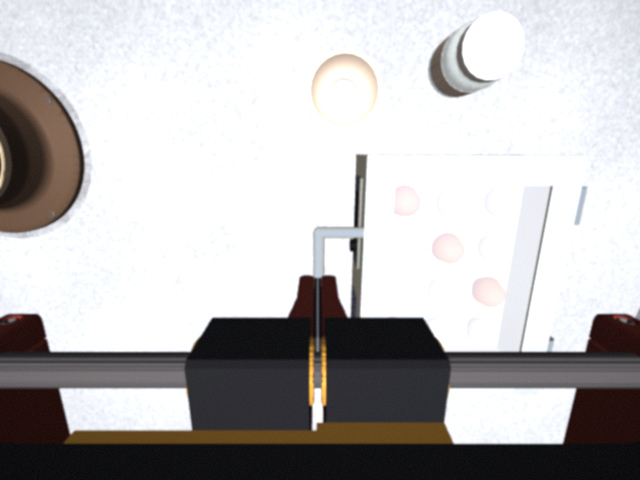

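The wrist view shows the bar running vertically at column 319, with its left end at row 232. The lid's left-front corner is at (366,155). The tool is therefore well aligned with the incubator.

```bash
python3 - <<'E'
from h import *
A=np.load("w1.npy"); c=(A[:,:3],A[:,3:6],A[:,6])
im=cv2.imread("pics/w1.png",0)
for r in (238,245,252,260,268): 
    x=im[r,300:340].astype(float); w=np.clip(200-x,0,None); u=(w*np.arange(300,340)).sum()/w.sum(); print(r,u,onplane(c,(u,r),116))
E=onplane(c,(319,233),116); F=onplane(c,(366,155),122); print("corner",E,"lidFL",F)
for yaw in (8.8,9.5,10):
  y=np.radians(yaw);ex=np.array([np.cos(y),np.sin(y),0]);ey=np.array([-ex[1],ex[0],0])
  O1=E+160*ex-56*ey; O2=F+110*ex-140*ey; print(yaw,O1,O2)
  O=(O1+O2)/2;print(" top:",[proj(cam("top"),O+a*ex+b*ey+[0,0,z-O[2]]) for a,b,z in((-166,0,116),(-110,-140,122),(-110,140,122))])
  for a in (.03,.09):
    X=O-40*ex-180*ey;X[2]=97; th=.593-a; X=X-85*np.sin(th)*ex;X[2]+=85*np.cos(th);print("  ball",a,X,proj(cam("top"),X),proj(cam("scene"),X))
s=800/325
print([np.array(p)/s+[220,165] for p in((402.5,397.5),(570,292),(205,360))])
E
```

```text
238 320.24528301886795 [441.417 -15.806 116.   ]
245 318.7560975609756 [441.215 -23.925 116.   ]
252 319.5897435897436 [443.537 -31.691 116.   ]
260 318.60526315789474 [444.103 -41.054 116.   ]
268 320.15555555555557 [447.471 -50.049 116.   ]
corner [439.088 -10.503 116.   ] lidFL [471.049  78.767 122.   ]
8.8 [605.772 -41.366 116.   ] [601.172 -42.756 122.   ]
 top: [array([381.707, 328.895]), array([451.55 , 286.516]), array([301.552, 310.516])]
  ball 0.03 [ 546.648 -233.002  168.881] [478.219 267.815] [221.411 165.47 ]
  ball 0.09 [ 550.988 -232.33   171.472] [478.186 265.225] [220.51  165.626]
9.5 [606.136 -39.327 116.   ] [602.647 -41.158 122.   ]
 top: [array([381.792, 328.207]), array([451.073, 284.983]), array([301.432, 310.822])]
  ball 0.03 [ 549.904 -231.863  168.881] [477.482 265.972] [221.044 166.329]
  ball 0.09 [ 554.236 -231.138  171.472] [477.418 263.384] [220.161 166.493]
10 [606.382 -37.868 116.   ] [603.689 -40.005 122.   ]
 top: [array([381.848, 327.715]), array([450.721, 283.893]), array([301.348, 311.042])]
  ball 0.03 [ 552.222 -231.026  168.881] [476.942 264.661] [220.792 166.946]
  ball 0.09 [ 556.547 -230.263  171.472] [476.856 262.075] [219.923 167.115]
[array([383.516, 326.484]), array([451.562, 283.625]), array([303.281, 311.25 ])]
```

```bash
python3 -m handwheel '-.2 .02 0 0 0 0;-.4 .04 0 0 0 0;-.6 .06 0 0 0 0;-.8 .09 0 0 0 0;-.95 .12 .05 0 0 0;-.99 .12 .1 0 0 0;-.99 .12 .1 0 0 0' >/dev/null
python3 -m handwheel '-.15 0 .1 0 0 0;-.28 0 .25 0 0 0;-.28 0 .4 0 0 0;-.28 0 .55 0 0 0;-.28 0 .65 0 0 0;-.28 0 .71 0 0 0;-.28 0 .71 0 0 0;-.28 0 .71 0 0 0'
python3 - <<'E'
from h import *
go((620,-221,150),9.6)
cv2.imwrite("pics/w2.png",cv2.convertScaleAbs(camera("wrist"),alpha=1.4))
E
```

```text
time_s: 4.53
ee_pos: [501.7, -239.1, 151.5]
ee_rot: [2.016, 2.408, 0.001]
contact_force: [-0.4, -0.1, 0.1]
width: 0.003
grasp_force: 0.0
pos [ 501.741 -239.107  151.531] t 4.525 row [-0.015  0.598  0.008] [0.001 0.    0.009]
```

View pics/w2.png

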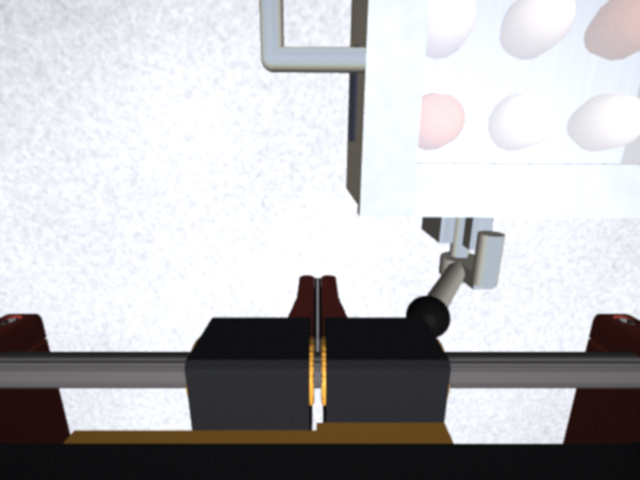

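The ball is visible at (428,317), just ahead of and slightly nearer the camera than the fingertips, which are at about (318,280).

```bash
python3 - <<'E'
from h import *
c=wcam(); s=sense(); R=Ro.from_rotvec(s["ee_rot"]).as_matrix()
b=onplane(c,(428,317),169); print(b, R.T@(b-s["ee_pos"])); print(onplane(c,(455,272),97), proj(c,s["ee_pos"]))
E
```

```text
[ 554.358 -233.936  169.   ] [ -3.978  52.791 -17.371]
[ 595.982 -231.37    97.   ] [316.203 293.853]
```

```bash
python3 -m handwheel '-.01 .06 0 0 0 0;-.02 .12 0 0 0 0;-.02 .18 0 0 0 0;-.02 .24 0 0 0 0;-.02 .3 0 0 0 0;-.02 .36 0 0 0 0;-.02 .42 0 0 0 0;-.02 .46 0 0 0 0'
python3 -m handwheel '0 .03 0 0 0 0;0 .06 0 0 0 0;0 .09 0 0 0 0;0 .11 0 0 0 0;0 .11 0 0 0 0;0 .11 0 0 0 0'
python3 - <<'E'
from h import *
cv2.imwrite("pics/w3.png",cv2.convertScaleAbs(camera("wrist"),alpha=1.4))
E
```

```text
time_s: 5.58
ee_pos: [593.3, -226.8, 150.3]
ee_rot: [-2.017, -2.409, 0.0]
contact_force: [-1.8, -1.1, -0.2]
width: 0.007
grasp_force: 1.1
time_s: 6.32
ee_pos: [614.6, -223.2, 151.0]
ee_rot: [2.017, 2.407, 0.001]
contact_force: [0.2, 0.5, -0.0]
width: 0.004
grasp_force: 0.0
```

View pics/w3.png

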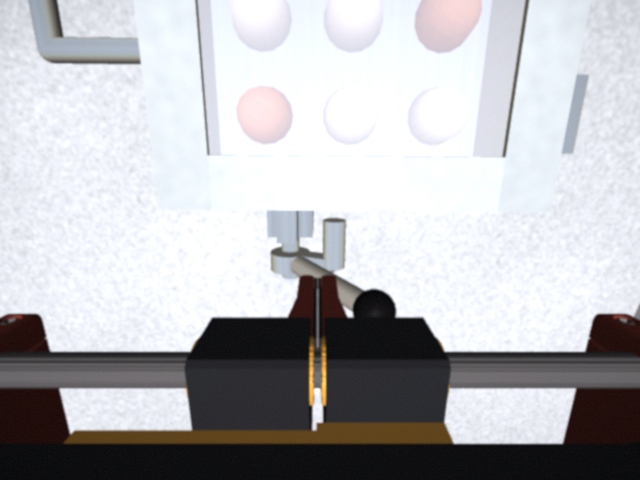

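The ball is now at (375,311), with the lever leaning to the rear. I'll push on until the stop is felt.

```bash
python3 -m handwheel '0 .02 0 0 0 0;0 .04 0 0 0 0;0 .06 0 0 0 0;0 .06 0 0 0 0'
python3 - <<'E'
from h import *
c=wcam();im=camera("wrist");s=sense();R=Ro.from_rotvec(s["ee_rot"]).as_matrix()
m=(im[285:335,340:450].max(2)<25); n,l,st,ce=cv2.connectedComponentsWithStats(m.astype(np.uint8)); 
for k in range(1,n):
    if st[k,4]>100: u=ce[k]+[340,285]; print(u,st[k],R.T@(onplane(c,u,168)-s["ee_pos"]))
for piv in ((595,-226),): print("pivot rel", R.T@(np.array([*piv,97])-s["ee_pos"]))
E
```

```text
time_s: 6.88
ee_pos: [620.2, -222.5, 150.0]
ee_rot: [-2.015, -2.398, 0.009]
contact_force: [-19.0, -0.8, 8.9]
width: 0.002
grasp_force: 10.5
[377.307 317.462] [   0    3   92   47 2388] [ -3.697  28.697 -18.331]
pivot rel [  0.725 -24.889  53.232]
```

The 19 N reaction shows the lever is on its stop. Next I back off, rise and go above the handle with the gripper partly open.

```bash
python3 -m handwheel '0 -.06 0 0 0 0;0 -.14 0 0 0 0;0 -.14 -.15 0 0 0;0 -.14 -.35 0 0 0;0 -.14 -.55 0 0 0;0 -.14 -.7 0 0 0;0 -.14 -.7 0 0 0'
python3 -m handwheel '.13 -.08 0 0 0 0;.26 -.17 0 0 0 0;.39 -.26 0 0 0 0;.52 -.35 0 0 0 0;.65 -.44 0 0 0 0;.78 -.53 0 0 0 0;.91 -.62 0 0 0 0;.91 -.62 0 0 0 0' -.14
python3 - <<'E'
from h import *
go((446.7,-68.2,180),9.6)
E
```

```text
time_s: 7.8
ee_pos: [599.1, -226.8, 293.2]
ee_rot: [2.015, 2.405, 0.004]
contact_force: [0.0, -0.8, -0.5]
width: 0.002
grasp_force: 0.0
time_s: 8.8
ee_pos: [442.9, -66.8, 289.8]
ee_rot: [-2.012, -2.41, -0.002]
contact_force: [-0.4, -0.2, 0.7]
width: 0.569
grasp_force: 0.0
pos [442.86  -66.85  289.811] t 8.8 row [-0.011  0.018  0.549] [-0.    -0.002  0.011]
```

```bash
python3 -m handwheel '0 .02 .1 0 0 0;-.01 .02 .25 0 0 0;-.01 .02 .4 0 0 0;-.01 .02 .52 0 0 0;-.01 .02 .55 0 0 0;-.01 .02 .55 0 0 0'
python3 - <<'E'
from h import *
c=wcam();print(proj(c,(446.7,-68.2,116)),proj(c,sense()["ee_pos"]))
cv2.imwrite("pics/w4.png",cv2.convertScaleAbs(camera("wrist"),alpha=1.4))
E
```

```text
time_s: 9.55
ee_pos: [448.8, -70.4, 180.6]
ee_rot: [2.018, 2.407, -0.001]
contact_force: [-0.0, 0.2, 0.1]
width: 0.573
grasp_force: 0.0
[314.12 251.72] [316.203 293.853]
```

View pics/w4.png

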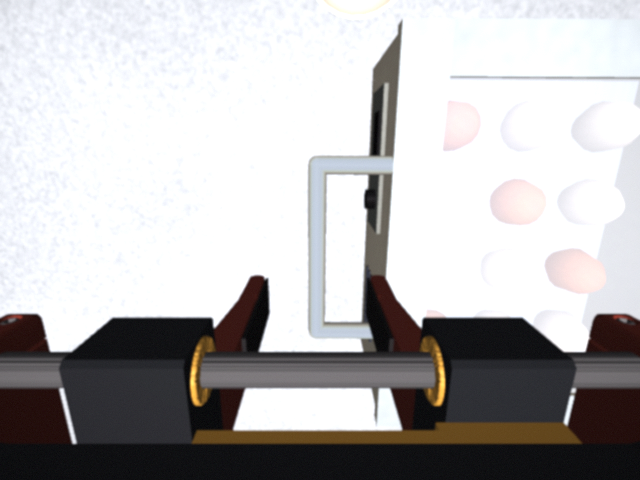

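The bar, at column 317, lies midway between the open fingers (268 and 372), and its ends are at rows 163 and 331. Descend and close.

```bash
python3 -m handwheel '0 0 .08 0 0 0;0 0 .18 0 0 0;0 0 .28 0 0 0;0 0 .36 0 0 0;0 0 .42 0 0 0;0 0 .42 0 0 0;0 0 .42 0 0 0'
python3 -m handwheel '0 0 0 0 0 0;0 0 0 0 0 0;0 0 0 0 0 0;0 0 0 0 0 0;0 0 0 0 0 0;0 0 0 0 0 0;0 0 0 0 0 0;0 0 0 0 0 0' 1
python3 - <<'E'
from h import *
# arc offsets in tool units; grasp point follows bar
for a in np.radians(np.arange(0,49,4)):
    x=-270*np.cos(a)+6*np.sin(a); z=270*np.sin(a)+6*np.cos(a)
    print(round(np.degrees(a)),(x+270)/200,-(z-6)/200)
E
```

```text
time_s: 10.48
ee_pos: [449.0, -70.0, 97.0]
ee_rot: [2.018, 2.408, 0.001]
contact_force: [-0.5, 0.1, -0.1]
width: 0.573
grasp_force: 0.0
time_s: 11.48
ee_pos: [448.2, -69.9, 96.6]
ee_rot: [-2.017, -2.407, 0.0]
contact_force: [-4.3, 0.8, 5.0]
width: 0.126
grasp_force: 30.0
0 0.0 -0.0
4 0.005381226361560892 -0.09409816106236388
8 0.017313300227682193 -0.18759172835833546
12 0.035738089733895036 -0.2800252106259893
16 0.06056583115777954 -0.3709482812310984
20 0.09167556623879364 -0.45991797211323
24 0.1289157314747628 -0.5465008318816083
28 0.1721048965240253 -0.6302750375467204
32 0.22103264811582107 -0.7108324495995194
36 0.2754606151625951 -0.7877806004260871
40 0.3351236300799759 -0.8607446063703974
44 0.3997310206565908 -0.9293689941298058
48 0.4689680261798632 -0.993319432585248
```

```bash
python3 -m handwheel '0 0 -.05 0 0 0;.01 0 -.09 0 0 0;0 .01 -.14 0 0 0;0 .02 -.19 0 0 0;0 .025 -.235 0 0 0;0 .035 -.28 0 0 0;0 .05 -.325 0 0 0;0 .06 -.37 0 0 0'
python3 - <<'E'
from h import *
s=sense();print(s["contact_force"],s["ft_torque"],s["width"])
E
```

```text
time_s: 12.48
ee_pos: [459.7, -67.9, 171.0]
ee_rot: [-2.017, -2.407, 0.002]
contact_force: [-3.6, -1.8, -2.6]
width: 0.13
grasp_force: 30.0
[-3.649 -1.752 -2.584] [-0.472  0.945 -0.069] 0.13020105185126998
```

```bash
python3 -m handwheel '0 .015 -.045 0 0 0;0 .031 -.089 0 0 0;0 .049 -.133 0 0 0;0 .068 -.176 0 0 0;0 .089 -.218 0 0 0;0 .112 -.259 0 0 0;0 .135 -.3 0 0 0;0 .16 -.34 0 0 0'
python3 -m handwheel '0 .027 -.039 0 0 0;0 .055 -.077 0 0 0;0 .084 -.114 0 0 0;0 .114 -.15 0 0 0;0 .146 -.184 0 0 0;0 .179 -.218 0 0 0;0 .196 -.235 0 0 0;0 .196 -.235 0 0 0'
python3 -m handwheel '0 0 0 0 0 0;0 0 0 0 0 0;0 0 0 0 0 0;0 0 0 0 0 0'
python3 - <<'E'
from h import *
cv2.imwrite("pics/s5.png",camera("scene")); s=sense(); print(s["ee_pos"],s["joint_vel"])
R=Ro.from_rotvec(s["ee_rot"]).as_matrix(); g=s["ee_pos"]-19*R[:,2]; y=np.radians(9.8)
ex=np.array([np.cos(y),np.sin(y),0]); h=np.array([446.7,-68.2,110])+270*ex
r=g-h; print(g, np.degrees(np.arctan2(r[2],-r@ex))-np.degrees(6/270), np.hypot(r[2],r@ex))
E
```

```text
time_s: 13.48
ee_pos: [489.9, -62.7, 238.9]
ee_rot: [-2.016, -2.405, 0.004]
contact_force: [-9.3, -2.9, 2.8]
width: 0.128
grasp_force: 30.0
time_s: 14.48
ee_pos: [527.5, -56.3, 287.1]
ee_rot: [-2.016, -2.403, 0.005]
contact_force: [-20.1, -2.5, 16.8]
width: 0.125
grasp_force: 30.0
time_s: 14.98
ee_pos: [527.2, -56.3, 286.9]
ee_rot: [-2.016, -2.402, 0.005]
contact_force: [-20.2, -3.0, 15.0]
width: 0.13
grasp_force: 30.0
[527.246 -56.3   286.918] [ 0.    -0.     0.    -0.001  0.001 -0.002  0.   ]
[527.367 -56.321 305.917] 44.83390943693068 271.8665016632504
```

View pics/s5.png

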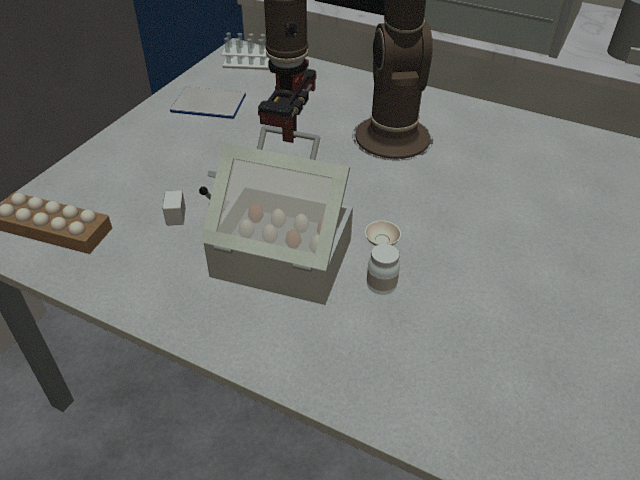

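The scene view shows the lid raised about 45° in the fingers, with the jar, dish and thermometer unmoved. The lever ball is at about (204,191). I'll ease the inward push slightly and check the ball position.

```bash
python3 -m handwheel '0 -.004 -.004 0 0 0;0 -.008 -.008 0 0 0;0 -.008 -.008 0 0 0;0 -.008 -.008 0 0 0;0 -.008 -.008 0 0 0;0 -.008 -.008 0 0 0;0 -.008 -.008 0 0 0;0 -.008 -.008 0 0 0'
python3 - <<'E'
from h import *
y=np.radians(9.6);ex=np.array([np.cos(y),np.sin(y),0])
for a in(.8,.95,1.2):
    th=a-.593; X=np.array([595,-226,97])+85*np.sin(th)*ex;X[2]+=85*np.cos(th); print(a,proj(cam("scene"),X))
E
```

```text
time_s: 16.02
ee_pos: [528.3, -56.1, 288.2]
ee_rot: [-2.018, -2.407, 0.001]
contact_force: [-7.7, -1.9, 4.9]
width: 0.128
grasp_force: 30.0
0.8 [208.457 177.814]
0.95 [206.336 182.194]
1.2 [203.278 190.52 ]
```

The ball position matches a lever angle of about 1.2 rad. The lid is at rest at about 45°.

```bash
python3 -c "
from plant import *
print(hand_in())"
```

```text
the job is handed in; nothing more can be done
None
```

I flipped the lever to its rear stop, and the gripper is holding the lid by its handle at about 45°, at rest. The jar, dish and thermometer look unmoved. I handed the job in at about 16 s; it returned no verdict.

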